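# Take out the gas filter and hold the purge dial open

### The arm

A 7-joint arm with a two-finger parallel gripper is mounted at the origin on the work surface. World frame = base frame: x ahead of the robot, y to its left, z up, the work surface at z = 0. Lengths are in m, angles in rad, forces in N, time in s.
With the tool pointing down it reaches from about 0.425 to 1.025 m from the base axis. Payload 9.4 kg.
Tool frame: the origin (TCP) lies on the front face of the gripper's body, between the roots of the fingers; the fingertips stand 84 mm ahead of it and the grasp point (between the pads) lies 65 mm ahead of it; z points along the fingers, y is the direction in which the jaws open and shut (so a half turn about z gives the same grasp; the last joint's range is limited). The gripper opens to 93 mm and grips with 3 to 60 N. Pads are 15 mm wide; open, the fingers measure 128 mm over their backs; the gripper's body (75 mm by 188 mm) begins 65 mm behind the grasp point.
Start: joints at [1.259, 0.599, -0.003, 1.599, 0.002, 0.943, -0.08], TCP at [0.169, -0.705, 0.303] pointing down, gripper open.
Joint ranges: [-2.57, 2.57], [-0.35, 1.97], [-1.29, 1.29], [0.11, 2.56], [-1.05, 4.19], [0.11, 1.86], [-2.63, 2.63]. Speed limits (rad/s): [2.22, 2.22, 3.01, 3.01, 3.14, 3.14, 3.14].

### API

Orientations are given as a unit quaternion [x, y, z, w].
In Python, from bench import telemetry, get_image, bot gives the robot as it stands.
- The arm moves only by the tool move_arm, never from a script. Its argument "moves" is a list of rows, each a list of 4 numbers: the shift along the tool's x, y, z in cm, then the turn about the tool's z in rad. In form: [[x, y, z, spin], ...]. A call has 1 to 10 rows; each row shifts and turns the commanded pose from where the row before left it, along the tool's axes as they then stand; what a row does not reach is not made up. A row lasts 1/8 s, in which the tool goes at most 62.5 mm and 10.7 degrees, less where a joint would pass 70% of its speed; a pose out of reach is approached as far as the arm can. A call is refused whole if a number of a shift passes 6.25 or a number of a turn 0.188, either way. A call with a gripper value outside its range is refused whole. "hand" is the opening in per cent of the stroke, from 0 (shut) to 100 (fully open), set as the call begins (left out, the last holds). The fingers move at their own pace and stop on an object; "force" is the grip in N (left out, the last holds). Time passes only in rows, so rows that do not move let the fingers close. It gives the time, the measured TCP pose, the force and the opening at its end, in the units of the state.
- telemetry.get_obs(): the state, without advancing time (a new reading comes with each control period).
- get_image(name): name is "scene" or "top"; returns a dict with "image" (420x560x3 uint8, red, green, blue), "fovy" (degrees; the focal length in pixels is half the picture's height over the tangent of half this angle, whatever the lens; pixels are square), "cx", "cy" (the principal point, pixels), "R" (3x3) and "t" (3): a world point X has camera coordinates R X + t. Camera axes: x right, y down, z forward; pixel columns grow to the right and rows downward; lengths in m; the calibration is good to about 2 mm. A picture is of the moment at which its call begins. There is no depth.
- bot.finish_job(): hands the job in, once; it reports no verdict.
The state is a dict: "clock": time; "q": joint angles; "joint_vel": joint speeds; "joint_torque": joint torques, N m; "tool_pos": TCP position; "tool_rot": TCP orientation; "wrist_force": force on the tool from outside, world axes, zero at the start; "moment": the same for the moment, N m; "width": finger opening in m.
Only numpy, scipy, OpenCV 4.12 (cv2) and the standard library are available. Lean on these libraries where they do the work, as an engineer would, in place of code of your own. Each camera call takes 0.05 s, during which the arm holds its last target.

### The job

Blow out the empty filter housing: turn the bayonet filter anticlockwise to unlock it, lift it out and stand it upright in the steel tray without dropping it, let it go. Then turn the purge valve's spring-return dial clockwise by its post past the first two clicks to the third click (the third narrow mark, not on to the end stop) and keep holding it there against its spring: you finish still holding it. Leave everything else on the bench where it stands.

Things in the scene. Friction and masses are not known exactly. Their poses are not given: they have to be found in the camera images.
- filter: Grey bayonet filter, loose, 67 mm tall, 140 to 260 g. Origin at the centre of its flat foot, z up. Upwards: round stem 36 mm wide (0-28 mm) with two steel lugs along +x and -x (tips 27 mm from the axis, 12 mm wide, 8-16 mm up), round flange 60 mm wide (28-35 mm), bar grip on top (35-67 mm). At the start it sits locked in the housing, foot 20 mm above the table.
- filter_bar (a point): Centre of the filter's bar grip, on the axis 53 mm above the foot; axes as the filter's. The bar is 50 mm long along x, 14 mm thick along y, and stands free from the flange's top, 35 mm above the foot, to 67 mm.
- housing: Fixed filter housing: square aluminium plate 110 x 110 x 10 mm carrying a round steel cup 76 mm wide, rim 46 mm above the table. Origin on the table under the cup's axis, z up. The cup's floor, under the filter's foot, is 20 mm above the table. Lips under the rim hold the filter's lugs down; gaps in the lips along the housing's +x and -x let them out.
- cup_mouth (a point): Centre of the cup's rim; axes as the housing's. The filter starts locked, its x axis 0.85 to 1.2 rad clockwise (from above) of the housing's x. Turning anticlockwise unlocks it when the two x axes agree: a stop lies about 2 degrees further, and it lifts freely from 8 degrees short of agreement up to the stop. It turns easily, with 2 mm of sideways play.
- tray: Fixed open square steel tray 110 x 110 mm, rim 18 mm above the table, walls and floor 4 mm thick. Origin on the table under its centre.
- valve: Fixed purge valve: grey box 120 x 120 mm under a round aluminium scale plate 166 mm wide, its top 51 mm above the table, the black dial on it. Origin on the table under the dial's vertical axis. Flat black marks lie on the plate just outside the post's circle: a broad one at the rest position, then clockwise three narrow ones at the three clicks.
- post (a point): Point on the axis of the dial's upright handle, a round steel post 14 mm thick on an arm, 58 mm from the dial's axis. The point is 87 mm above the table; the post stands free from the arm's top, 67 mm above the table, to its own top at 105 mm. At rest it lies 220 degrees anticlockwise of the valve's +x; it moves with the dial.
- dial (a joint): Angle of the dial, rad: 0 at rest, growing clockwise seen from above. Clicks (shallow detents) at 0.45, 0.90 and 1.35; end stop at 1.75. A spring always drives it back to 0, through the clicks too: about 2 N at the post to start it, 4 N at the third click, some 1 N more over a detent's edge. No click holds it by itself.
- vial_a: Bystander: small capped glass vial, 28 mm diameter, 50 mm tall; origin at the centre of its underside.
- vial_b: Bystander: small capped glass vial, 28 mm diameter, 50 mm tall; origin at the centre of its underside.
- beaker: Bystander: open glass beaker, 70 mm diameter, 85 mm tall; origin at the centre of its underside.
- wash_bottle: Bystander: white wash bottle, 60 mm diameter, 125 mm tall; origin at the centre of its underside.
- jar: Bystander: amber reagent jar, 64 mm diameter, 85 mm tall; origin at the centre of its underside.
- pen: Bystander: pen lying flat, 130 mm long along its x, 9 mm thick; origin under its middle.
- wrench: Bystander: small steel wrench lying flat, 150 mm long along its x; origin on its underside.
There are look-alikes about, which are no part of the job. What is shaped like the filter but brown or yellow is not meant.

How it is judged:
On the way, in this order (a step that is already met when the one before it is completed fails the run):
1. the filter is turned to its unlocked angle while still seated in the housing (angle between the x axis of filter and the x axis of housing, either way round below 0.22 rad and z of filter in the frame of housing below 0.028 m), for 0.05 s.
2. the filter is lifted clear of the housing (z of filter in the frame of housing above 0.05 m), for 0.05 s.
3. the filter stands upright in the tray, let go, with the dial still at rest (x of filter_bar in the frame of tray between -0.045 and 0.045 m and y of filter_bar in the frame of tray between -0.045 and 0.045 m and z of filter in the frame of tray below 0.008 m and angle between filter's own z axis and vertical below 0.15 rad and contact force between filter and tray above 0.5 N and contact force between the fingers and filter below 0.1 N and linear speed of filter below 0.03 m/s and value of joint dial below 0.15 rad), for 0.2 s.
At the end, for the whole second after the job is handed in: The dial rests at 1.35 rad within 0.15 rad, still, with the fingers on it pressing with more than 1 N, through the last second; the filter stands upright (within 0.15 rad) on the tray's floor, its axis within 45 mm of the tray's centre along each side, at rest and not touched by the fingers (value of joint dial between 1.2 and 1.5 rad and velocity of joint dial between -0.1 and 0.1 rad/s and contact force between the fingers and valve above 1 N and x of filter_bar in the frame of tray between -0.045 and 0.045 m and y of filter_bar in the frame of tray between -0.045 and 0.045 m and z of filter in the frame of tray below 0.008 m and angle between filter's own z axis and vertical below 0.15 rad and contact force between filter and tray above 0.5 N and contact force between the fingers and filter below 0.1 N and linear speed of filter below 0.03 m/s); the arm keeps its last pose, push and grip.
It fails at once if the filter is dropped (falls free faster than 0.6 m/s, about 20 mm) (contact force between the fingers and filter below 0.1 N and linear speed of filter above 0.6 m/s).
It fails at once if a bystander is moved more than 40 mm (distance of any of vial_a, vial_b, beaker, wash_bottle, jar, pen, wrench from where it was at the start of the episode above 0.04 m).
It also fails if it takes over 64 s, if anything falls off the work surface, if the arm or the gripper's body presses on something with over 40 N, if the wrist force passes 120 N, or if a joint passes its speed limit or range.

## Working session

There is one attempt and no reset: what is moved stays moved. The work goes in short steps, Python scripts to look and compute and a tool call to move; the robot and the scene stay as the last step left them, time stands still between calls to the robot, and variables do not carry over. Pictures are saved under pics/ and viewed, and the job is handed in when it is done.

Besides the shell and the picture viewer there is one more tool, called after "Request:" by a JSON object that holds its "op" and its "data", one argument or row to a line. move_arm: Moves the arm, as the interface text tells. Its arguments: {"type":"object","properties":{"moves":{"type":"array","items":{"type":"array","items":{"type":"number"}}},"hand":{"type":"number"},"force":{"type":"number"}},"required":["moves"]}

```bash
mkdir -p pics; ls
cat > h.py <<'E'
import numpy as np, cv2
from bench import telemetry, get_image, bot
def grab(n,tag):
    d=get_image(n); cv2.imwrite(f'pics/{tag}.png',d['image'][:,:,::-1]); np.savez(f'{tag}.npz',**{k:d[k] for k in d}); return d
def f(d): return d['image'].shape[0]/2/np.tan(np.radians(float(d['fovy']))/2)
def ray(d,u,v,z):
    R=np.array(d['R']);t=np.array(d['t']);c=-R.T@t
    r=R.T@np.array([(u-d['cx'])/f(d),(v-d['cy'])/f(d),1]); return c+r*(z-c[2])/r[2]
def proj(d,X):
    p=np.array(d['R'])@np.array(X)+np.array(d['t']); return np.array([d['cx'],d['cy']])+f(d)*p[:2]/p[2]
E
python3 - <<'E'
from h import *
for n in('scene','top'):
    d=grab(n,n+'0'); print(n,d['fovy'],d['cx'],d['cy'],-np.array(d['R']).T@d['t'])
    for k in d: print(k) if k not in('image','R','t','fovy','cx','cy') else 0
    print(d['R'])
print(telemetry.get_obs())
E
```

```text
pics
scene 42.957992878579994 276.34743144970304 208.46873314387466 [1.20256634 0.5230084  0.92393319]
[[-0.60741837  0.79420692 -0.01668212]
 [ 0.56574515  0.41775546 -0.71092391]
 [-0.55765164 -0.44126607 -0.70307105]]
top 55.92858585083334 279.3641504000932 213.23569769136333 [0.38326934 0.01094545 1.02757877]
[[-3.26952990e-03 -9.99714242e-01  2.36800341e-02]
 [-9.87364906e-01 -5.24320899e-04 -1.58462194e-01]
 [ 1.58429328e-01 -2.38989315e-02 -9.87081045e-01]]
{'clock': 0.1, 'q': array([ 1.25929203,  0.60007042, -0.00253968,  1.6000009 ,  0.00180226,
        0.94295063, -0.07980713]), 'joint_vel': array([-0.00114778, -0.00109327,  0.00067501, -0.00094976,  0.0006493 ,
        0.00030413,  0.00046105]), 'joint_torque': array([ 5.68483505e-03, -7.66550016e+01,  1.50206745e+00, -2.52938873e+01,
       -5.23380213e-02,  1.36075448e-02,  7.62113359e-05]), 'tool_pos': array([ 0.16859654, -0.70480696,  0.30194553]), 'tool_rot': array([ 9.93113123e-01,  1.17157226e-01, -1.51041788e-04, -6.97447813e-04]), 'wrist_force': array([-0.43929901, -0.15584055, -0.07641317]), 'moment': array([-0.00915343, -0.02321914, -0.03482706]), 'width': 0.092712437004812}
```

View pics/scene0.png

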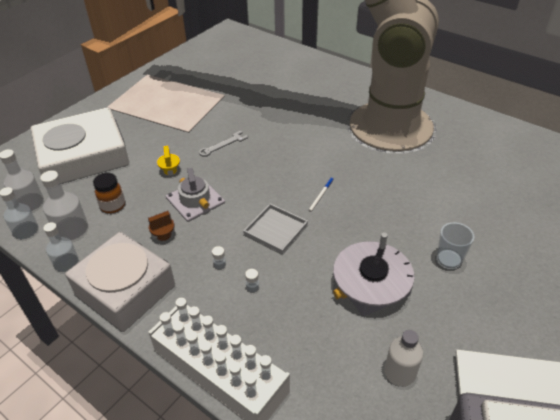

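View pics/top0.png

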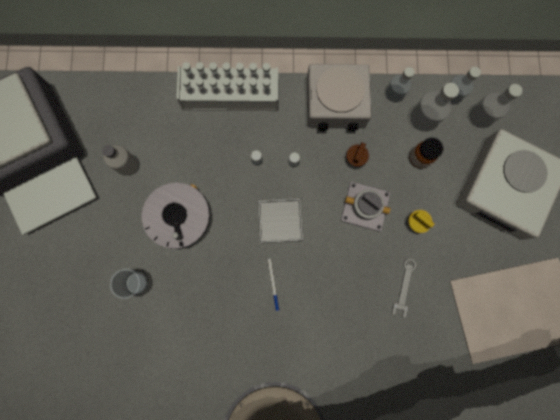

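The top view shows three filter-shaped things: grey at (369,205) sitting in the housing, brown at (357,155) and yellow at (421,222). The grey one seated in the cup is the one meant. The tray is at (280,220) and the valve dial at (175,215). Next I'll enlarge crops to confirm.

Run:
```python
import cv2,numpy as np
a=cv2.imread('pics/top0.png');b=cv2.imread('pics/scene0.png')
def c(i,u,v,w,h,s=5): return cv2.resize(i[v-h:v+h,u-w:u+w],None,fx=s,fy=s,interpolation=cv2.INTER_CUBIC)
cv2.imwrite('pics/c1.png',np.hstack([c(a,368,205,36,36,5.5),c(b,195,190,36,36,5.5)]))
cv2.imwrite('pics/c2.png',np.hstack([c(a,176,215,42,42,4.7),c(b,374,268,42,42,4.7)]))
cv2.imwrite('pics/c3.png',np.hstack([c(a,280,220,36,36,5.5),c(b,276,228,36,36,5.5)]))
```

```text
(no output)
```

View pics/c1.png

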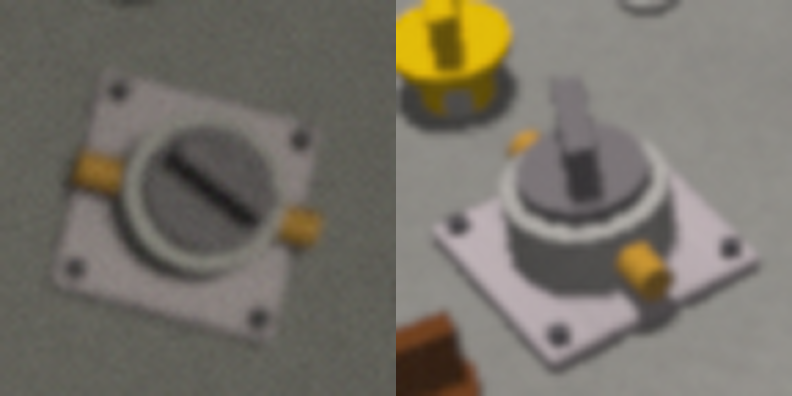

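View pics/c2.png

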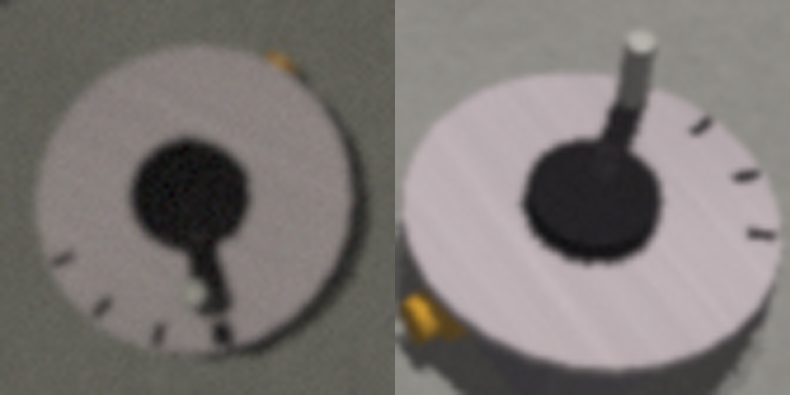

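View pics/c3.png

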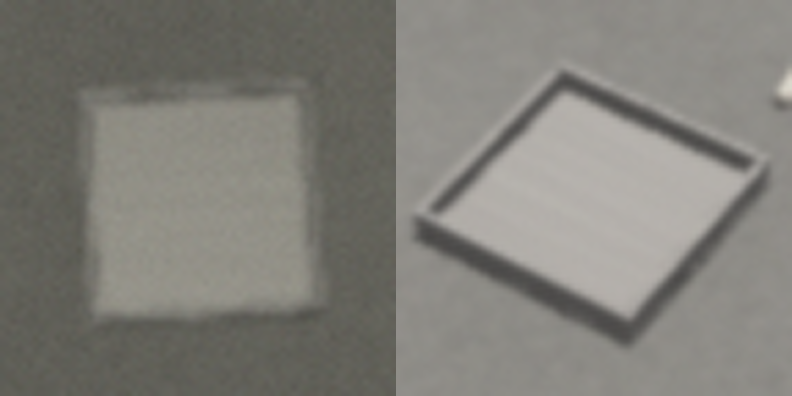

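Run:
```python
import cv2,numpy as np
a=cv2.imread('pics/top0.png');b=cv2.imread('pics/scene0.png')
def c(i,u,v,w,h,s):
    x=i[v-h:v+h,u-w:u+w].astype(float); x=np.clip((x-x.min())/(np.percentile(x,99)-x.min())*255,0,255).astype(np.uint8)
    x=cv2.resize(x,None,fx=s,fy=s,interpolation=cv2.INTER_CUBIC)
    for k in range(0,2*w,5): cv2.putText(x,str(u-w+k),(int(k*s),8),0,.3,(0,255,255),1); cv2.line(x,(int(k*s),10),(int(k*s),14),(0,255,255),1)
    for k in range(0,2*h,5): cv2.putText(x,str(v-h+k),(0,int(k*s)+4),0,.3,(0,255,255),1)
    return x
cv2.imwrite('pics/d1.png',np.hstack([c(a,370,203,20,25,10),c(b,194,185,20,25,10)]))
```

```text
(no output)
```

View pics/d1.png

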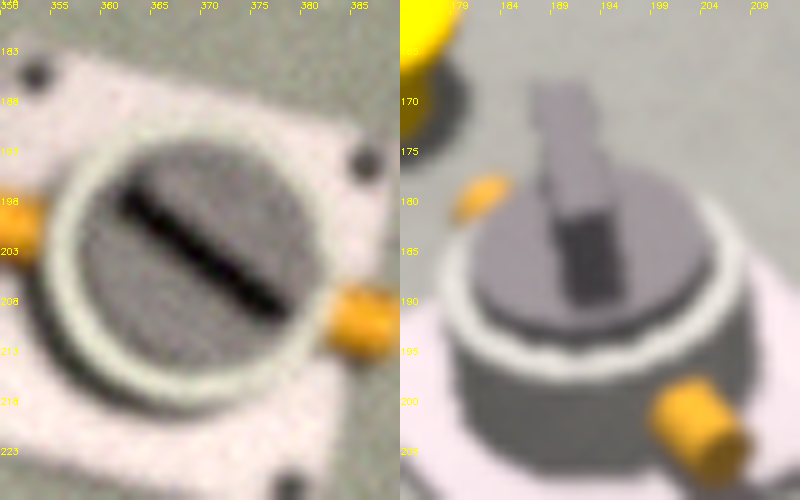

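Run:
```python
from h import *
t=dict(np.load('top0.npz'));s=dict(np.load('scene0.npz'))
P=lambda d,u,v,z:print(np.round(ray(d,u,v,z),4))
print('scene bar top ends'); A=ray(s,190.5,168,.087);B=ray(s,198,181,.087);print(A,B,np.degrees(np.arctan2(*(B-A)[1::-1])),np.linalg.norm(B-A))
print('streak ends at z .071')
for z in(.055,.071,.087):
  A=ray(t,362.3,197,z);B=ray(t,377.5,209.3,z);print(A,B,np.degrees(np.arctan2(*(B-A)[1::-1])),np.linalg.norm(B-A))
print('plate bolts')
L=[ray(t,*p,.010) for p in((353.5,185.5),(386.5,194.5),(345+.5,217.5),(379,227))]
for p in L: print(p)
print('mean',np.mean(L,0))
print('cup rim centre from top: x 355..383, y 191..218'); P(t,368.5,204,.046)
```

```text
scene bar top ends
[ 0.551584  -0.2546547  0.087    ] [ 0.57540107 -0.20720668  0.087     ] 63.34511327211507 0.053090174637158635
streak ends at z .071
[ 0.58092432 -0.22181998  0.055     ] [ 0.54950668 -0.25902188  0.055     ] -130.1816627057823 0.04869342904519124
[ 0.57767268 -0.21799073  0.071     ] [ 0.54677189 -0.25458062  0.071     ] -130.18166270578234 0.047892368102013506
[ 0.57442103 -0.21416148  0.087     ] [ 0.5440371  -0.25013936  0.087     ] -130.18166270578234 0.04709130715883582
plate bolts
[ 0.62108117 -0.2103011   0.01      ]
[ 0.59690644 -0.29715473  0.01      ]
[ 0.53540357 -0.1864656   0.01      ]
[ 0.51038262 -0.27344287  0.01      ]
mean [ 0.56594345 -0.24184108  0.01      ]
cup rim centre from top: x 355..383, y 191..218
[ 0.5647 -0.2391  0.046 ]
```

```bash
python3 - <<'E'
from h import *
a=cv2.imread('pics/top0.png');b=cv2.imread('pics/scene0.png')
def c(i,u,v,w,h,s,tag):
    x=i[v-h:v+h,u-w:u+w].astype(float); x=np.clip((x-x.min())/(np.percentile(x,90)-x.min())*255,0,255).astype(np.uint8)
    x=cv2.resize(x,None,fx=s,fy=s,interpolation=cv2.INTER_NEAREST)
    for k in range(0,2*w,2): cv2.putText(x,str(u-w+k),(int(k*s),8),0,.3,(0,255,255),1)
    for k in range(0,2*h,2): cv2.putText(x,str(v-h+k),(0,int(k*s)+14),0,.3,(0,255,255),1)
    return x
cv2.imwrite('pics/d2.png',np.hstack([c(a,370,203,14,14,14,''),c(b,194,180,14,14,14,'')]))
E
python3 - <<'E'
import sys;sys.path.insert(0,'.')
from h import *
t=dict(np.load('top0.npz'));s=dict(np.load('scene0.npz'))
# cross-checks on table features: pen blue end, wrench, tray rim corners
# tray outer rim corners top (crop/5.5): u=244+x/5.5,v=184+y/5.5 ; scene u=240+(x-396)/5.5, v=192+y/5.5
print('tray scene rim corners')
for x,y in((562,65),(768,160),(630,330),(415,220)): print(ray(s,240+(x-396)/5.5,192+y/5.5,.018 ))
print('tray top rim')
for x,y in((80,88),(310,80),(325,308),(90,318)): print(ray(t,244+x/5.5,184+y/5.5,.018))
E
```

```text
tray scene rim corners
[ 0.48013773 -0.06745737  0.018     ]
[0.47380778 0.03938765 0.018     ]
[0.58545081 0.04940457 0.018     ]
[ 0.59077409 -0.05978698  0.018     ]
tray top rim
[0.58008636 0.04045792 0.018     ]
[ 0.58409076 -0.06833619  0.018     ]
[ 0.47590428 -0.07406768  0.018     ]
[0.47137289 0.0352697  0.018     ]
```

View pics/d2.png

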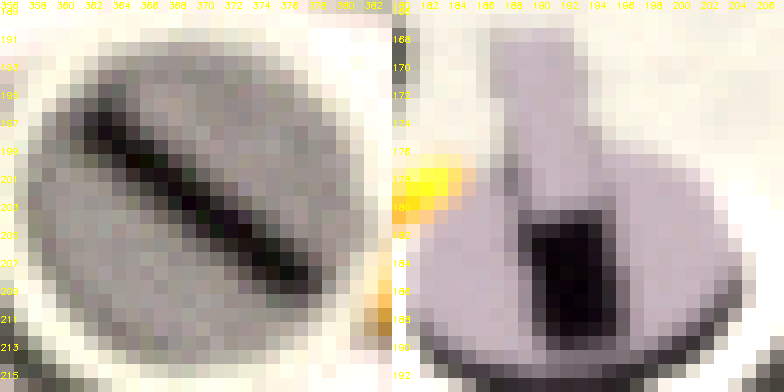

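```bash
python3 - <<'E'
from h import *
t=dict(np.load('top0.npz'));s=dict(np.load('scene0.npz'))
A=ray(s,190.5,167.7,.087);B=ray(s,192,182,.087);print(A,B,np.degrees(np.arctan2(*(B-A)[1::-1])),np.linalg.norm(B-A),(A+B)/2)
def hsv(d): return cv2.cvtColor(np.ascontiguousarray(d['image']),cv2.COLOR_RGB2HSV)
def blobs(m,amin=15):
    n,l,st,c=cv2.connectedComponentsWithStats(m.astype(np.uint8)); return [(c[i].round(1).tolist(),st[i].tolist()) for i in range(1,n) if st[i,4]>=amin]
for n,d in(('top',t),('scene',s)):
    H=hsv(d)
    print(n,'blue',blobs((H[...,0]>105)&(H[...,0]<130)&(H[...,1]>150)))
    print(n,'yellow/orange',blobs((H[...,0]>12)&(H[...,0]<32)&(H[...,1]>150)&(H[...,2]>90),8))
E
python3 - <<'E'
import sys;sys.path.insert(0,'.')
from h import *
a=cv2.imread('pics/top0.png');b=cv2.imread('pics/scene0.png')
def c(i,u,v,w,h,s):
    x=i[v-h:v+h,u-w:u+w].astype(float); x=np.clip((x-x.min())/(np.percentile(x,99)-x.min())*255,0,255).astype(np.uint8)
    x=cv2.resize(x,None,fx=s,fy=s,interpolation=cv2.INTER_NEAREST)
    for k in range(0,2*w,5): cv2.putText(x,str(u-w+k),(int(k*s),8),0,.3,(0,0,255),1);cv2.line(x,(int(k*s),0),(int(k*s),2*h*s),(0,0,255),1)
    for k in range(0,2*h,5): cv2.putText(x,str(v-h+k),(0,int(k*s)+8),0,.3,(0,0,255),1);cv2.line(x,(0,int(k*s)),(2*w*s,int(k*s)),(0,0,255),1)
    return x
cv2.imwrite('pics/d3.png',np.hstack([c(a,280,220,26,34,7),c(b,276,228,34,34,7)][:2])[:, :800])
E
```

```text
[ 0.55076938 -0.25543991  0.087     ] [ 0.58640621 -0.21619976  0.087     ] 47.75513601267175 0.05300729687519981 [ 0.56858779 -0.23581983  0.087     ]
top blue [([275.8, 302.6], [274, 297, 4, 12, 22])]
top yellow/orange [([349.3, 200.1], [346, 198, 8, 6, 32]), ([386.2, 210.0], [384, 208, 5, 5, 23]), ([420.0, 220.9], [409, 210, 25, 23, 366])]
scene blue [([328.8, 182.1], [326, 178, 6, 9, 20])]
scene yellow/orange [([168.0, 160.7], [157, 146, 23, 28, 356]), ([108.6, 193.1], [96, 185, 24, 13, 106]), ([203.1, 202.1], [200, 198, 8, 9, 45]), ([157.0, 216.8], [153, 215, 8, 5, 11]), ([337.6, 292.8], [334, 289, 8, 9, 52])]
```

View pics/d3.png

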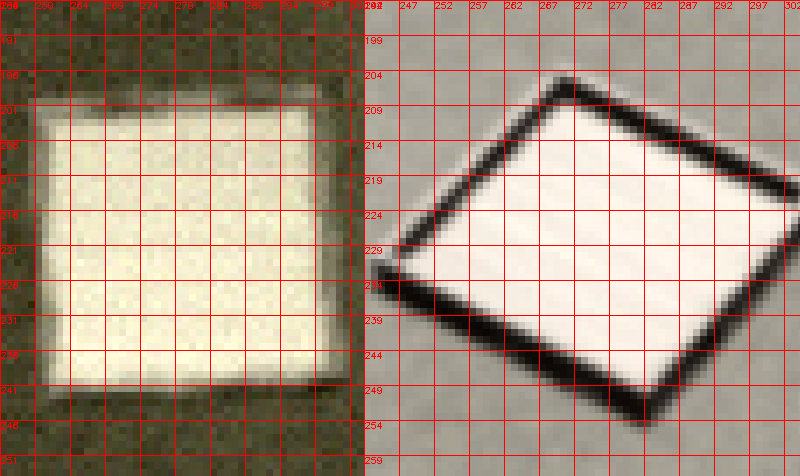

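Run:
```python
from h import *
t=dict(np.load('top0.npz'));s=dict(np.load('scene0.npz'))
b=[ray(s,170.1,194.5,.01),ray(s,219.9,198.9,.01),ray(s,188.6,214.7,.01)]
for x in b: print(x)
print('diag mid',(b[0]+b[1])/2)
# knob axis in top
for z in(.02,.03,.04):
  A=ray(t,349.3,200.1,z);B=ray(t,386.2,210,z);print(z,A,B,np.degrees(np.arctan2(*(A-B)[1::-1])),(A+B)/2)
# rim ellipse: white ring, top and scene
for n,d,(u,v) in(('top',t,(369,205)),('scene',s,(194,190))):
  g=d['image'].astype(float).mean(2); H=cv2.cvtColor(np.ascontiguousarray(d['image']),cv2.COLOR_RGB2HSV)
  print(n,[g[v+k*3-15,u-18:u+19].round().astype(int).tolist() for k in range(0,11,5)])
# tray floor
g=t['image'].astype(float).mean(2); m=(g>118).astype(np.uint8); 
n_,l,st,c=cv2.connectedComponentsWithStats(m); k=l[220,280]; print('tray top',st[k],c[k],ray(t,*c[k],.004), cv2.minAreaRect(np.argwhere(l==k)[:,::-1].astype(np.float32)))
g=s['image'].astype(float).mean(2); print(g[228,276],g[228,300:320])
m=(g>165).astype(np.uint8); n_,l,st,c=cv2.connectedComponentsWithStats(m); k=l[228,276]; print('tray scene',st[k],c[k],ray(s,*c[k],.004))
print(telemetry.get_obs()['q'])
```

```text
[ 0.59671366 -0.29588684  0.01      ]
[ 0.53419974 -0.184127    0.01      ]
[ 0.6206748  -0.20822344  0.01      ]
diag mid [ 0.5654567  -0.24000692  0.01      ]
0.02 [ 0.57974965 -0.19583946  0.02      ] [ 0.55365968 -0.29142822  0.02      ] 74.73355706129155 [ 0.56670466 -0.24363384  0.02      ]
0.03 [ 0.57779962 -0.19378716  0.03      ] [ 0.5519686  -0.28842723  0.03      ] 74.73355706129155 [ 0.56488411 -0.24110719  0.03      ]
0.04 [ 0.5758496  -0.19173487  0.04      ] [ 0.55027751 -0.28542624  0.04      ] 74.73355706129152 [ 0.56306355 -0.23858055  0.04      ]
top [[121, 123, 123, 123, 122, 126, 126, 125, 124, 125, 124, 122, 121, 121, 119, 121, 121, 123, 118, 118, 118, 121, 119, 121, 122, 123, 124, 121, 120, 117, 116, 114, 110, 109, 103, 95, 94], [74, 57, 55, 82, 111, 119, 108, 79, 78, 85, 87, 85, 87, 84, 87, 85, 81, 73, 60, 45, 36, 35, 32, 50, 63, 75, 81, 80, 86, 85, 89, 101, 114, 115, 116, 111, 103], [133, 132, 130, 134, 132, 131, 131, 128, 126, 125, 123, 118, 112, 109, 105, 101, 102, 105, 110, 115, 121, 127, 131, 131, 131, 132, 135, 131, 129, 132, 132, 128, 117, 100, 93, 91, 
[... 498 characters left out ...]
2, 63, 64, 85, 128, 163, 171, 170]]
tray top [ 260  201   41   41 1491] [279.79610999 221.20791415] [ 0.52645733 -0.01489729  0.004     ] ((279.6103210449219, 221.37588500976562), (38.991424560546875, 39.813533782958984), 86.633544921875)
176.0 [156.66666667 124.66666667  94.          87.          95.33333333
 110.33333333 130.         139.         140.33333333 139.66666667
 138.66666667 139.         138.33333333 137.33333333 138.33333333
 142.         141.         140.33333333 139.         139.66666667]
tray scene [ 249  210   54   38 1123] [275.75333927 228.49421193] [ 0.52717573 -0.01462786  0.004     ]
[ 1.25929203  0.60007042 -0.00253968  1.6000009   0.00180226  0.94295063
 -0.07980713]
```

Request:
{"op": "move_arm", "data": {
  "moves": [
    [3.5,-2.6,0,0],
    [3.5,-2.6,0,0],
    [3.5,-2.6,0,0],
    [3.5,-2.6,0,0],
    [3.5,-2.6,0,0],
    [3.5,-2.6,0,0],
    [3.5,-2.6,0,0],
    [3.5,-2.6,0,0],
    [3.5,-2.6,0,0],
    [3.5,-2.6,0,0]
  ],
  "hand": 100
}}

```text
clock: 1.35
tool_pos: [0.4492, -0.3696, 0.3025]
tool_rot: [0.993, 0.117, -0.0, -0.0]
wrist_force: [0.3, -0.3, -0.2]
width: 0.0933
```

```bash
cat >> h.py <<'E'
def st(tgt=None,quiet=False):
    o=telemetry.get_obs(); p=np.array(o['tool_pos']);q=np.array(o['tool_rot'])
    from scipy.spatial.transform import Rotation as Ro
    M=Ro.from_quat(q).as_matrix(); yaw=np.degrees(np.arctan2(M[1,0],M[0,0]))
    print('t',round(o['clock'],2),'p',p.round(4),'yaw',round(yaw,2),'tilt',np.degrees(np.arccos(-M[2,2])).round(2),'F',np.round(o['wrist_force'],1),'M',np.round(o['moment'],2),'w',round(o['width'],4)); print('q',np.round(o['q'],2))
    if tgt is not None: print('tool shift cm',(M.T@(np.array(tgt)-p)*100).round(2))
    return o
E
python3 -c "
from h import *
st((.566,-.2395,.303))
t=dict(np.load('top0.npz'));s=dict(np.load('scene0.npz'))
for n,d,(u,v) in(('top',t,(150,200)),('scene',s,(345,270))):
  im=cv2.cvtColor(np.ascontiguousarray(d['image']),cv2.COLOR_RGB2GRAY); print(n,im[v-20:v+60:4,u],im[v,u-30:u+60:4])
"
```

```text
t 1.35 p [ 0.4492 -0.3696  0.3025] yaw 13.45 tilt 0.03 F [ 0.3 -0.3 -0.2] M [ 0.02 -0.04 -0.  ] w 0.0933
q [ 0.61  0.43 -0.03  1.93  0.02  0.78 -0.76]
tool shift cm [14.38 -9.94 -0.05]
top [ 94  97  90  96 123 126 130 129 131 131 129 132 121 129 124  96  95  96
  95  95] [ 86  92  93  93  91  92  95 125 127 128 130 128 130 127 128 137 133 131
 131 131 133 120  82]
scene [175 178 182 180 179 181 181 182 179 180 176  76  63  62  61 132 141 143
 142 141] [141 140 142 143 138 177 183 180 180 181 180  92  37  36  35  36  36  35
  55 179 177 181 179]
```

Request:
{"op": "move_arm", "data": {
  "moves": [
    [3.2,-2.2,0,0],
    [3.2,-2.2,0,0],
    [3.2,-2.2,0,0],
    [3.2,-2.2,0,0],
    [1.6,-1.1,0,0],
    [0,0,0,-0.155],
    [0,0,0,-0.155],
    [0,0,0,-0.155],
    [0,0,0,-0.155],
    [0,0,0,0]
  ]
}}

```text
clock: 2.6
tool_pos: [0.5649, -0.242, 0.3025]
tool_rot: [0.911, 0.413, -0.0, -0.0]
wrist_force: [-0.3, 0.5, 0.2]
width: 0.0928
```

```bash
python3 -c "
from h import *
st((.566,-.2395,.2))
s=grab('scene','s1'); t=grab('top','t1')
a=cv2.resize(t['image'][150:260,310:430,::-1],None,fx=3.3,fy=3.3); b=cv2.resize(s['image'][100:240,130:260,::-1],None,fx=3,fy=2.593)
cv2.imwrite('pics/e1.png',np.hstack([a,b]))
"
```

```text
t 2.6 p [ 0.5649 -0.242   0.3025] yaw 48.84 tilt 0.04 F [-0.3  0.5  0.2] M [-0.05 -0.06 -0.01] w 0.0928
q [ 0.46  0.47 -0.21  1.85  0.13  0.83 -0.54]
tool shift cm [ 0.27 -0.08 10.25]
```

View pics/e1.png

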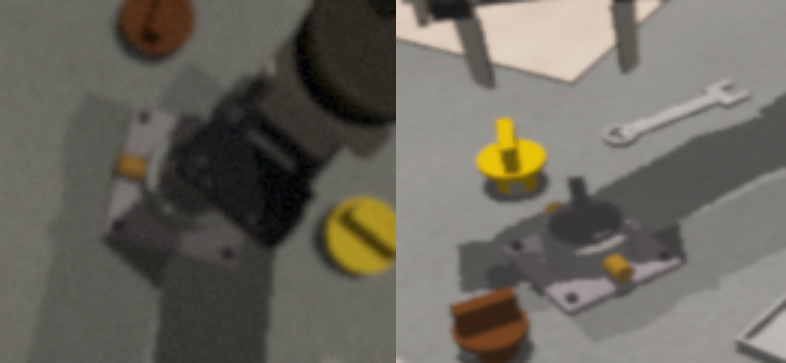

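Request:
{"op": "move_arm", "data": {
  "moves": [
    [0.25,-0.1,3,0],
    [0,0,4,0],
    [0,0,3,0],
    [0,0,0,0]
  ]
}}

```text
clock: 3.2
tool_pos: [0.5655, -0.2382, 0.2008]
tool_rot: [0.91, 0.414, -0.002, -0.001]
wrist_force: [0.1, -0.7, 0.0]
width: 0.0929
```

```bash
python3 -c "
from h import *
st((.566,-.2395,.143))
s=grab('scene','s2')
b=cv2.resize(s['image'][100:240,130:260,::-1],None,fx=5,fy=4.2)
cv2.imwrite('pics/e2.png',b)
"
```

```text
t 3.2 p [ 0.5655 -0.2382  0.2008] yaw 48.86 tilt 0.24 F [ 0.1 -0.7  0. ] M [-0.03 -0.08 -0.06] w 0.0929
q [ 0.43  0.6  -0.18  1.94  0.17  0.63 -0.58]
tool shift cm [-0.05  0.15  5.78]
```

View pics/e2.png

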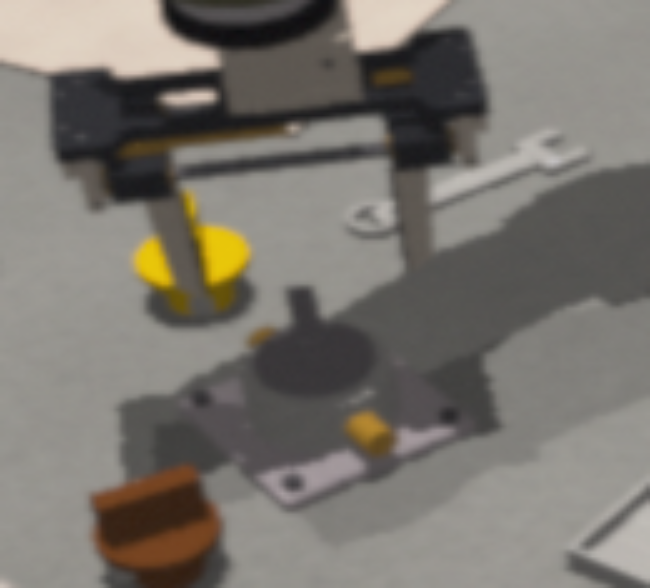

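Request:
{"op": "move_arm", "data": {
  "moves": [
    [0,0.1,2,0],
    [0,0,2,0],
    [0,0,1.7,0],
    [0,0,0,0]
  ]
}}

```text
clock: 3.75
tool_pos: [0.5671, -0.2391, 0.1455]
tool_rot: [0.91, 0.414, -0.0, -0.0]
wrist_force: [0.1, 0.0, -0.4]
width: 0.0931
```

```bash
python3 -c "
from h import *
st((.566,-.2395,.143))
s=grab('scene','s3')
b=cv2.resize(s['image'][130:230,140:250,::-1],None,fx=6,fy=6)
cv2.imwrite('pics/e3.png',b)
"
```

```text
t 3.75 p [ 0.5671 -0.2391  0.1455] yaw 48.95 tilt 0.05 F [ 0.1  0.  -0.4] M [-0.02  0.    0.  ] w 0.0931
q [ 0.41  0.68 -0.16  1.97  0.2   0.51 -0.6 ]
tool shift cm [-0.1  -0.06  0.25]
```

View pics/e3.png

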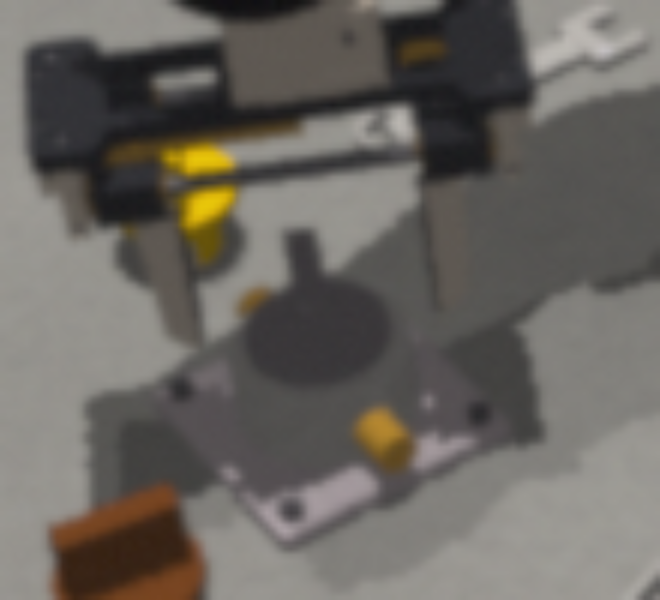

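Request:
{"op": "move_arm", "data": {
  "moves": [
    [-0.1,-0.1,0.15,0],
    [0,0,0,0],
    [0,0,0,0],
    [0,0,0,0],
    [0,0,0,0],
    [0,0,0,0]
  ],
  "hand": 0,
  "force": 25
}}

```text
clock: 4.55
tool_pos: [0.5658, -0.2392, 0.1442]
tool_rot: [0.91, 0.415, -0.0, -0.0]
wrist_force: [-0.0, 0.8, 0.6]
width: 0.0375
```

```bash
python3 -c "
from h import *
st((.566,-.2395,.143))
"
```

```text
t 4.55 p [ 0.5658 -0.2392  0.1442] yaw 48.98 tilt 0.0 F [-0.   0.8  0.6] M [-0.05 -0.    0.  ] w 0.0375
q [ 0.41  0.68 -0.16  1.97  0.2   0.51 -0.6 ]
tool shift cm [-0.01  0.03  0.12]
```

Request:
{"op": "move_arm", "data": {
  "moves": [
    [0,0,0,0],
    [0,0,0,0],
    [0,0,0,0],
    [0,0,0,0],
    [0,0,0,0]
  ]
}}

```text
clock: 5.18
tool_pos: [0.566, -0.2394, 0.1443]
tool_rot: [0.91, 0.414, 0.0, 0.0]
wrist_force: [1.2, -1.2, -0.0]
width: 0.0139
```

```bash
python3 -c "
from h import *
st((.566,-.2395,.143))
"
```

```text
t 5.17 p [ 0.566  -0.2394  0.1443] yaw 48.97 tilt 0.04 F [ 1.2 -1.2 -0. ] M [-0.39 -0.42 -0.01] w 0.0139
q [ 0.41  0.68 -0.16  1.97  0.2   0.51 -0.6 ]
tool shift cm [-0.01  0.    0.13]
```

Request:
{"op": "move_arm", "data": {
  "moves": [
    [0,0,0,-0.1],
    [0,0,0,-0.1],
    [0,0,0,-0.1],
    [0,0,0,0]
  ]
}}

```text
clock: 5.68
tool_pos: [0.5659, -0.2392, 0.1442]
tool_rot: [0.838, 0.546, 0.0, -0.0]
wrist_force: [2.4, -1.1, -1.5]
width: 0.0138
```

```bash
python3 -c "
from h import *
st((.566,-.2395,.143))
"
```

```text
t 5.67 p [ 0.5659 -0.2392  0.1442] yaw 66.13 tilt 0.03 F [ 2.4 -1.1 -1.5] M [-0.1  -0.4   0.01] w 0.0138
q [ 0.47  0.68 -0.24  1.97  0.3   0.53 -0.4 ]
tool shift cm [-0.02  0.01  0.12]
```

Request:
{"op": "move_arm", "data": {
  "moves": [
    [0,0,0,-0.08],
    [0,0,0,-0.08],
    [0,0,0,-0.08],
    [0,0,0,0]
  ]
}}

```text
clock: 6.18
tool_pos: [0.5658, -0.2392, 0.1442]
tool_rot: [0.767, 0.641, 0.0, -0.0]
wrist_force: [1.4, 0.5, 1.0]
width: 0.0135
```

```bash
python3 -c "
from h import *
st((.566,-.2395,.143))
"
```

```text
t 6.17 p [ 0.5658 -0.2392  0.1442] yaw 79.77 tilt 0.01 F [1.4 0.5 1. ] M [-0.11 -0.3   0.04] w 0.0135
q [ 0.51  0.69 -0.3   1.96  0.38  0.54 -0.23]
tool shift cm [-0.02  0.03  0.12]
```

Request:
{"op": "move_arm", "data": {
  "moves": [
    [0,0,0,-0.08],
    [0,0,0,-0.08],
    [0,0,0,-0.08],
    [0,0,0,0]
  ]
}}

```text
clock: 6.68
tool_pos: [0.5653, -0.2396, 0.1442]
tool_rot: [0.685, 0.728, -0.0, -0.0]
wrist_force: [-0.7, -1.6, 1.8]
width: 0.0139
```

```bash
python3 -c "
from h import *
st((.566,-.2395,.143))
s=grab('scene','s4')
b=cv2.resize(s['image'][130:230,140:250,::-1],None,fx=6,fy=6)
cv2.imwrite('pics/e4.png',b)
"
```

```text
t 6.67 p [ 0.5653 -0.2396  0.1442] yaw 93.47 tilt 0.06 F [-0.7 -1.6  1.8] M [-0.41  0.19 -0.02] w 0.0139
q [ 0.55  0.7  -0.37  1.96  0.45  0.56 -0.06]
tool shift cm [0.   0.07 0.12]
```

View pics/e4.png

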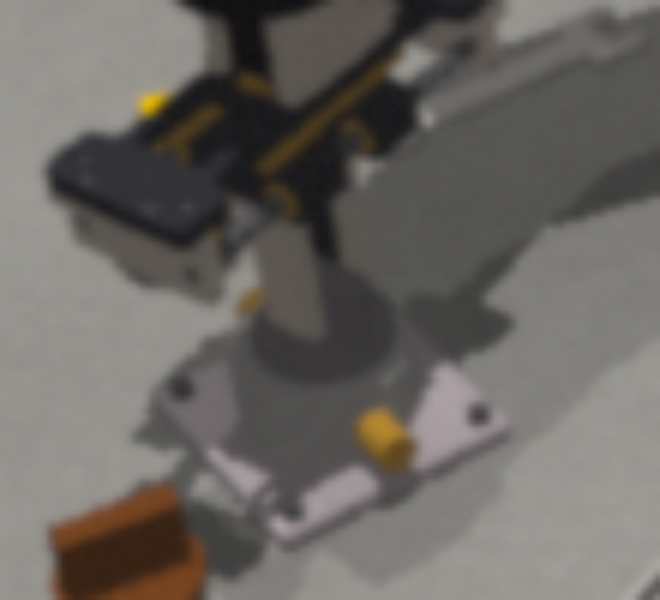

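Request:
{"op": "move_arm", "data": {
  "moves": [
    [0,0,0,-0.06],
    [0,0,0,-0.06],
    [0,0,0,0]
  ]
}}

```text
clock: 7.1
tool_pos: [0.5653, -0.2394, 0.1442]
tool_rot: [0.64, 0.768, -0.0, -0.0]
wrist_force: [-1.0, -2.0, 3.0]
width: 0.0138
```

```bash
python3 -c "
from h import *
st((.566,-.2395,.143))
"
```

```text
t 7.1 p [ 0.5653 -0.2394  0.1442] yaw 100.37 tilt 0.06 F [-1. -2.  3.] M [-0.39  0.45  0.  ] w 0.0138
q [ 0.57  0.7  -0.4   1.96  0.48  0.57  0.03]
tool shift cm [-0.02  0.06  0.12]
```

Request:
{"op": "move_arm", "data": {
  "moves": [
    [0,0,0,-0.06],
    [0,0,0,-0.06],
    [0,0,0,0]
  ]
}}

```text
clock: 7.48
tool_pos: [0.5654, -0.2393, 0.1442]
tool_rot: [0.593, 0.805, -0.0, -0.0]
wrist_force: [-2.2, -1.5, 4.6]
width: 0.0137
```

```bash
python3 -c "
from h import *
st((.566,-.2395,.143))
"
```

```text
t 7.47 p [ 0.5654 -0.2393  0.1442] yaw 107.25 tilt 0.05 F [-2.2 -1.5  4.6] M [-0.38  0.57 -0.08] w 0.0137
q [ 0.59  0.71 -0.43  1.96  0.52  0.59  0.11]
tool shift cm [-0.03  0.05  0.12]
```

Request:
{"op": "move_arm", "data": {
  "moves": [
    [0,0,0,-0.05],
    [0,0,0,-0.05],
    [0,0,0,0]
  ]
}}

```text
clock: 7.85
tool_pos: [0.5659, -0.2394, 0.1442]
tool_rot: [0.551, 0.835, 0.0, 0.0]
wrist_force: [-2.1, -2.7, 3.1]
width: 0.0138
```

```bash
python3 -c "
from h import *
st((.566,-.2395,.143))
"
```

```text
t 7.85 p [ 0.5659 -0.2394  0.1442] yaw 113.17 tilt 0.01 F [-2.1 -2.7  3.1] M [-0.5   0.34  0.01] w 0.0138
q [ 0.61  0.71 -0.46  1.96  0.54  0.6   0.19]
tool shift cm [-0.02  0.01  0.12]
```

Request:
{"op": "move_arm", "data": {
  "moves": [
    [0,0,0,-0.05],
    [0,0,0,-0.03],
    [0,0,0,0]
  ]
}}

```text
clock: 8.22
tool_pos: [0.5661, -0.2393, 0.1442]
tool_rot: [0.517, 0.856, 0.0, 0.0]
wrist_force: [-0.1, -2.2, 2.4]
width: 0.0137
```

```bash
python3 -c "
from h import *
st((.566,-.2395,.143))
"
```

```text
t 8.22 p [ 0.5661 -0.2393  0.1442] yaw 117.76 tilt 0.03 F [-0.1 -2.2  2.4] M [-0.61 -0.05 -0.07] w 0.0137
q [ 0.62  0.72 -0.48  1.96  0.57  0.6   0.25]
tool shift cm [-0.01 -0.01  0.12]
```

Request:
{"op": "move_arm", "data": {
  "moves": [
    [0,0,0,-0.05],
    [0,0,0,-0.03],
    [0,0,0,0]
  ]
}}

```text
clock: 8.6
tool_pos: [0.5661, -0.2392, 0.1442]
tool_rot: [0.482, 0.876, 0.0, 0.0]
wrist_force: [1.4, -1.3, 0.7]
width: 0.0139
```

```bash
python3 -c "
from h import *
st((.566,-.2395,.143))
s=grab('scene','s5');t=grab('top','t5')
b=cv2.resize(s['image'][140:220,150:240,::-1],None,fx=6,fy=6)
cv2.imwrite('pics/e5.png',b)
"
```

```text
t 8.6 p [ 0.5661 -0.2392  0.1442] yaw 122.3 tilt 0.04 F [ 1.4 -1.3  0.7] M [-0.55 -0.45  0.04] w 0.0139
q [ 0.64  0.72 -0.5   1.96  0.59  0.61  0.31]
tool shift cm [-0.02 -0.03  0.12]
```

View pics/e5.png

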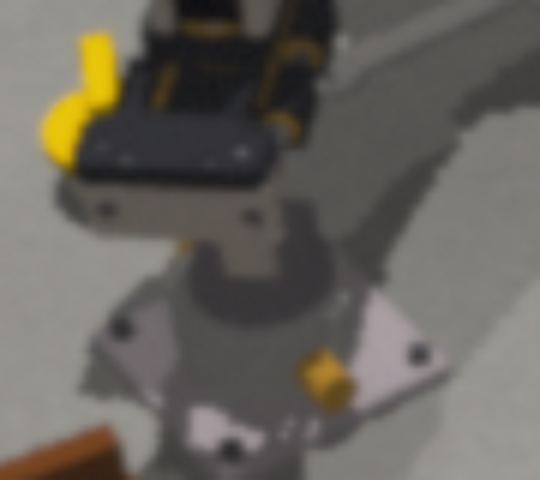

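Request:
{"op": "move_arm", "data": {
  "moves": [
    [0,0,0,-0.06],
    [0,0,0,-0.06],
    [0,0,0,0]
  ]
}}

```text
clock: 9.07
tool_pos: [0.5661, -0.2391, 0.1442]
tool_rot: [0.429, 0.903, 0.0, 0.0]
wrist_force: [1.0, -0.8, 1.0]
width: 0.0138
```

```bash
python3 -c "
from h import *
st((.566,-.2395,.143))
"
```

```text
t 9.07 p [ 0.5661 -0.2391  0.1442] yaw 129.16 tilt 0.04 F [ 1.  -0.8  1. ] M [-0.34 -0.6   0.04] w 0.0138
q [ 0.66  0.73 -0.54  1.95  0.62  0.63  0.4 ]
tool shift cm [-0.03 -0.04  0.12]
```

Request:
{"op": "move_arm", "data": {
  "moves": [
    [0,0,0,-0.06],
    [0,0,0,-0.06],
    [0,0,0,0]
  ]
}}

```text
clock: 9.45
tool_pos: [0.5657, -0.2392, 0.1442]
tool_rot: [0.375, 0.927, 0.0, -0.0]
wrist_force: [0.2, -1.6, 2.4]
width: 0.0138
```

```bash
python3 -c "
from h import *
st((.566,-.2395,.143))
"
```

```text
t 9.45 p [ 0.5657 -0.2392  0.1442] yaw 135.97 tilt 0.02 F [ 0.2 -1.6  2.4] M [-0.35 -0.28  0.06] w 0.0138
q [ 0.68  0.74 -0.57  1.95  0.65  0.64  0.49]
tool shift cm [-0.04 -0.    0.12]
```

Request:
{"op": "move_arm", "data": {
  "moves": [
    [0,0,0,-0.06],
    [0,0,0,-0.06],
    [0,0,0,-0.06],
    [0,0,0,0]
  ]
}}

```text
clock: 9.95
tool_pos: [0.5661, -0.2392, 0.1442]
tool_rot: [0.29, 0.957, 0.0, 0.0]
wrist_force: [1.6, -2.0, 1.1]
width: 0.0138
```

```bash
python3 -c "
from h import *
st((.566,-.2395,.143))
"
```

```text
t 9.95 p [ 0.5661 -0.2392  0.1442] yaw 146.26 tilt 0.03 F [ 1.6 -2.   1.1] M [-0.43 -0.66  0.1 ] w 0.0138
q [ 0.71  0.75 -0.62  1.95  0.69  0.66  0.63]
tool shift cm [-0.01 -0.03  0.12]
```

Request:
{"op": "move_arm", "data": {
  "moves": [
    [0,0,0,-0.06],
    [0,0,0,-0.06],
    [0,0,0,-0.06],
    [0,0,0,0]
  ]
}}

```text
clock: 10.45
tool_pos: [0.5657, -0.2393, 0.1442]
tool_rot: [0.203, 0.979, -0.0, -0.0]
wrist_force: [0.4, -1.7, 2.3]
width: 0.0136
```

```bash
python3 -c "
from h import *
st((.566,-.2395,.143))
"
```

```text
t 10.45 p [ 0.5657 -0.2393  0.1442] yaw 156.54 tilt 0.01 F [ 0.4 -1.7  2.3] M [-0.48 -0.36  0.01] w 0.0136
q [ 0.73  0.76 -0.66  1.95  0.73  0.69  0.78]
tool shift cm [-0.03 -0.01  0.12]
```

Request:
{"op": "move_arm", "data": {
  "moves": [
    [0,0,0,-0.05],
    [0,0,0,-0.05],
    [0,0,0,0]
  ]
}}

```text
clock: 10.82
tool_pos: [0.5656, -0.2393, 0.1443]
tool_rot: [0.154, 0.988, -0.0, -0.0]
wrist_force: [-0.5, -2.8, 4.2]
width: 0.0138
```

```bash
python3 -c "
from h import *
st((.566,-.2395,.143))
"
```

```text
t 10.82 p [ 0.5656 -0.2393  0.1443] yaw 162.26 tilt 0.04 F [-0.5 -2.8  4.2] M [-0.47 -0.12 -0.02] w 0.0138
q [ 0.75  0.77 -0.69  1.95  0.75  0.7   0.86]
tool shift cm [-0.05 -0.    0.13]
```

Request:
{"op": "move_arm", "data": {
  "moves": [
    [0,0,0,-0.05],
    [0,0,0,-0.05],
    [0,0,0,0]
  ]
}}

```text
clock: 11.2
tool_pos: [0.5655, -0.2408, 0.1442]
tool_rot: [0.105, 0.994, -0.001, -0.0]
wrist_force: [0.5, -6.2, 2.9]
width: 0.0142
```

```bash
python3 -c "
from h import *
st((.566,-.2395,.143))
"
```

```text
t 11.2 p [ 0.5655 -0.2408  0.1442] yaw 167.91 tilt 0.12 F [ 0.5 -6.2  2.9] M [-1.54 -0.18 -0.28] w 0.0142
q [ 0.76  0.78 -0.71  1.95  0.77  0.72  0.94]
tool shift cm [-0.02  0.14  0.12]
```

Request:
{"op": "move_arm", "data": {
  "moves": [
    [0,0,0,0.04],
    [0,0,0,0.01],
    [0,0,0,0]
  ]
}}

```text
clock: 11.58
tool_pos: [0.5655, -0.2399, 0.1442]
tool_rot: [0.129, 0.992, -0.001, -0.0]
wrist_force: [-0.2, -6.4, 3.7]
width: 0.0138
```

```bash
python3 -c "
from h import *
st((.566,-.2395,.143))
s=grab('scene','s6');t=grab('top','t6')
b=cv2.resize(s['image'][140:220,150:240,::-1],None,fx=6,fy=6)
cv2.imwrite('pics/e6.png',b)
"
```

```text
t 11.57 p [ 0.5655 -0.2399  0.1442] yaw 165.18 tilt 0.08 F [-0.2 -6.4  3.7] M [-1.46 -0.06 -0.11] w 0.0138
q [ 0.76  0.77 -0.7   1.95  0.76  0.71  0.9 ]
tool shift cm [-0.03  0.05  0.12]
```

View pics/e6.png

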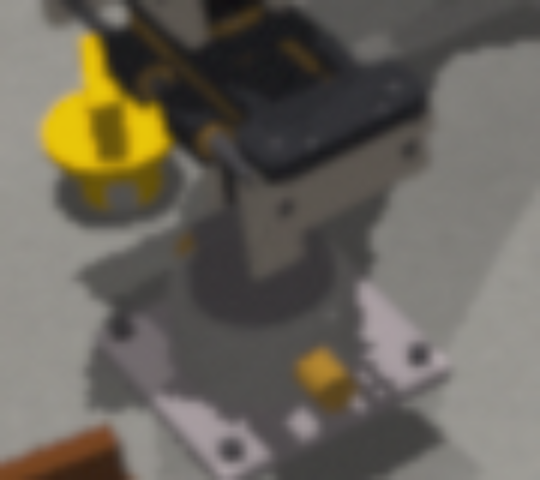

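Request:
{"op": "move_arm", "data": {
  "moves": [
    [0,-0.1,0,0],
    [0,0,-0.2,0],
    [0,0,-0.2,0],
    [0,0,0,0]
  ]
}}

```text
clock: 12.18
tool_pos: [0.565, -0.2401, 0.1479]
tool_rot: [0.128, 0.992, 0.0, -0.001]
wrist_force: [-1.2, -3.4, -2.4]
width: 0.0138
```

```bash
python3 -c "
from h import *
st((.566,-.2395,.143))
"
```

```text
t 12.18 p [ 0.565  -0.2401  0.1479] yaw 165.28 tilt 0.08 F [-1.2 -3.4 -2.4] M [-0.74  0.19 -0.05] w 0.0138
q [ 0.76  0.77 -0.71  1.95  0.76  0.72  0.91]
tool shift cm [-0.08  0.08  0.49]
```

Request:
{"op": "move_arm", "data": {
  "moves": [
    [0,-0.05,-0.5,0],
    [0,0,-0.5,0],
    [0,0,0,0]
  ]
}}

```text
clock: 12.55
tool_pos: [0.5657, -0.2404, 0.1589]
tool_rot: [0.128, 0.992, 0.0, 0.0]
wrist_force: [-0.8, -2.1, -0.9]
width: 0.0138
```

```bash
python3 -c "
from h import *
st((.566,-.2395,.143))
s=grab('scene','s7')
b=cv2.resize(s['image'][140:220,150:240,::-1],None,fx=6,fy=6)
cv2.imwrite('pics/e7.png',b)
"
```

```text
t 12.55 p [ 0.5657 -0.2404  0.1589] yaw 165.3 tilt 0.06 F [-0.8 -2.1 -0.9] M [-0.37 -0.05 -0.01] w 0.0138
q [ 0.77  0.75 -0.72  1.94  0.74  0.73  0.92]
tool shift cm [-0.    0.1   1.59]
```

View pics/e7.png

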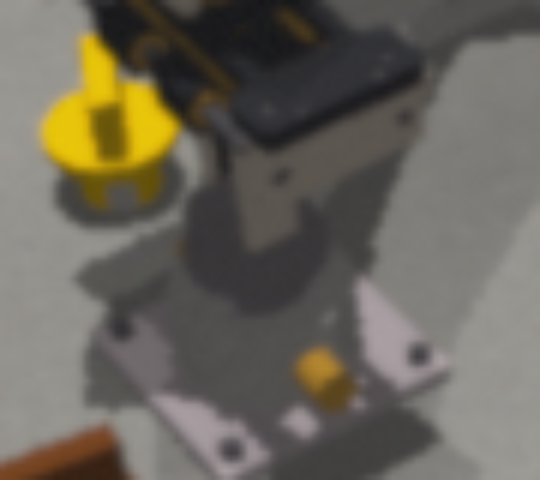

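Request:
{"op": "move_arm", "data": {
  "moves": [
    [0,0,-1,0],
    [0,0,-1.5,0],
    [0,0,-1.5,0],
    [0,0,-1.5,0],
    [0,0,0,0]
  ]
}}

```text
clock: 13.22
tool_pos: [0.566, -0.2408, 0.2148]
tool_rot: [0.128, 0.992, -0.0, 0.001]
wrist_force: [-0.2, -0.7, -2.2]
width: 0.0139
```

```bash
python3 -c "
from h import *
st((.566,-.2395,.143))
s=grab('scene','s8')
b=cv2.resize(s['image'][120:220,150:240,::-1],None,fx=6,fy=6)
cv2.imwrite('pics/e8.png',b)
"
```

```text
t 13.22 p [ 0.566  -0.2408  0.2148] yaw 165.28 tilt 0.14 F [-0.2 -0.7 -2.2] M [ 0.01 -0.16  0.  ] w 0.0139
q [ 0.81  0.69 -0.78  1.9   0.66  0.82  0.99]
tool shift cm [0.05 0.13 7.18]
```

View pics/e8.png

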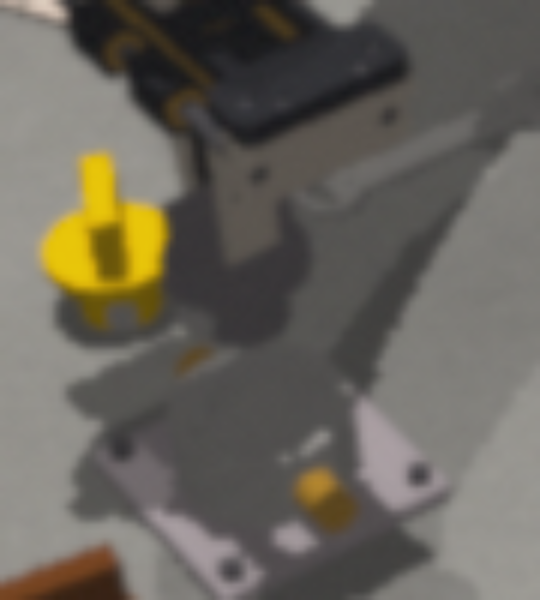

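Request:
{"op": "move_arm", "data": {
  "moves": [
    [1.0,2.0,0,0],
    [1.7,3.7,0,0],
    [1.7,3.7,0,0],
    [1.7,3.7,0,0],
    [1.7,3.7,0,0],
    [1.0,2.5,0,0],
    [0.7,1.5,0,0],
    [0,0,0,0]
  ]
}}

```text
clock: 14.28
tool_pos: [0.5262, -0.0147, 0.213]
tool_rot: [0.127, 0.992, -0.0, -0.0]
wrist_force: [-0.7, -0.5, -2.5]
width: 0.0142
```

```bash
python3 -c "
from h import *
st((.527,-.0148,.1295))
s=grab('scene','s9');t=grab('top','t9')
b=cv2.resize(s['image'][150:270,210:340,::-1],None,fx=4.5,fy=4.5)
cv2.imwrite('pics/e9.png',b)
"
```

```text
t 14.28 p [ 0.5262 -0.0147  0.213 ] yaw 165.39 tilt 0.03 F [-0.7 -0.5 -2.5] M [ 0.06 -0.15 -0.03] w 0.0142
q [ 0.45  0.6  -0.77  2.1   0.66  0.7   0.55]
tool shift cm [-0.08  0.01  8.35]
```

View pics/e9.png

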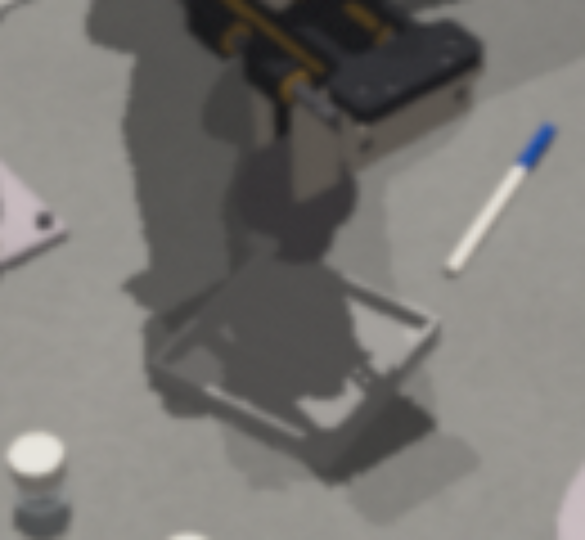

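Well centred over the tray. I'll lower it, slowly near the floor.

Request:
{"op": "move_arm", "data": {
  "moves": [
    [0,0,2,0],
    [0,0,2,0],
    [0,0,2,0],
    [0,0,1,0],
    [0,0,0.5,0],
    [0,0,0.4,0],
    [0,0,0,0]
  ]
}}

```text
clock: 15.25
tool_pos: [0.5265, -0.0154, 0.1344]
tool_rot: [0.128, 0.992, -0.0, 0.0]
wrist_force: [-0.3, -0.5, -1.6]
width: 0.0137
```

```bash
python3 -c "
from h import *
st((.527,-.0148,.1282))
"
```

```text
t 15.25 p [ 0.5265 -0.0154  0.1344] yaw 165.28 tilt 0.01 F [-0.3 -0.5 -1.6] M [ 0.06 -0.14  0.04] w 0.0137
q [ 0.35  0.7  -0.63  2.16  0.83  0.55  0.4 ]
tool shift cm [-0.03  0.08  0.62]
```

Request:
{"op": "move_arm", "data": {
  "moves": [
    [0,0,0.3,0],
    [0,0,0.2,0],
    [0,0,0,0]
  ]
}}

```text
clock: 15.62
tool_pos: [0.5263, -0.0154, 0.1291]
tool_rot: [0.128, 0.992, -0.0, -0.0]
wrist_force: [-0.7, 0.1, -1.9]
width: 0.0139
```

```bash
python3 -c "
from h import *
st((.527,-.0148,.1282))
"
```

```text
t 15.62 p [ 0.5263 -0.0154  0.1291] yaw 165.29 tilt 0.01 F [-0.7  0.1 -1.9] M [-0.03 -0.16 -0.  ] w 0.0139
q [ 0.35  0.71 -0.62  2.16  0.84  0.54  0.39]
tool shift cm [-0.05  0.07  0.09]
```

Request:
{"op": "move_arm", "data": {
  "moves": [
    [0,0,0.1,0],
    [0,0,0.1,0],
    [0,0,0,0]
  ]
}}

```text
clock: 16.0
tool_pos: [0.5263, -0.0152, 0.1281]
tool_rot: [0.128, 0.992, -0.0, 0.0]
wrist_force: [-3.2, -0.8, 12.4]
width: 0.0137
```

```bash
python3 -c "
from h import *
st((.527,-.0148,.1282))
"
```

```text
t 16.0 p [ 0.5263 -0.0152  0.1281] yaw 165.3 tilt 0.06 F [-3.2 -0.8 12.4] M [-0.09  0.6  -0.01] w 0.0137
q [ 0.34  0.71 -0.62  2.16  0.85  0.53  0.39]
tool shift cm [-0.06  0.06 -0.01]
```

Request:
{"op": "move_arm", "data": {
  "moves": [
    [0,0,-0.08,0],
    [0,0,0,0]
  ]
}}

```text
clock: 16.25
tool_pos: [0.5265, -0.0153, 0.1282]
tool_rot: [0.128, 0.992, -0.0, 0.0]
wrist_force: [-1.0, -0.3, 3.8]
width: 0.0137
```

Request:
{"op": "move_arm", "data": {
  "moves": [
    [0,0,0,0],
    [0,0,0,0],
    [0,0,0,0],
    [0,0,0,0],
    [0,0,0,0],
    [0,0,0,0]
  ],
  "hand": 60
}}

```text
clock: 17.0
tool_pos: [0.5263, -0.0154, 0.128]
tool_rot: [0.128, 0.992, -0.0, -0.0]
wrist_force: [-0.1, 0.1, 0.7]
width: 0.0555
```

```bash
python3 -c "
from h import *
st((.527,-.0148,.1282))
s=grab('scene','s10')
b=cv2.resize(s['image'][150:270,210:340,::-1],None,fx=4.5,fy=4.5)
cv2.imwrite('pics/e10.png',b)
"
```

```text
t 17.0 p [ 0.5263 -0.0154  0.128 ] yaw 165.29 tilt 0.01 F [-0.1  0.1  0.7] M [-0.01 -0.14 -0.03] w 0.0555
q [ 0.34  0.71 -0.62  2.16  0.84  0.53  0.39]
tool shift cm [-0.05  0.07 -0.02]
```

View pics/e10.png

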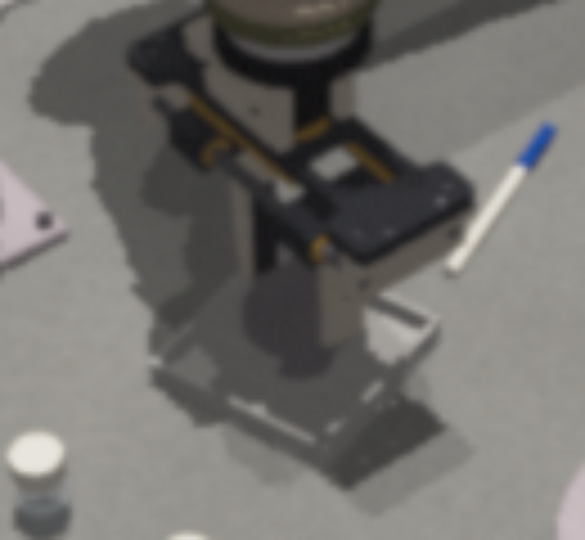

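Request:
{"op": "move_arm", "data": {
  "moves": [
    [0,0,-0.5,0],
    [0,0,-1,0],
    [0,0,-2,0],
    [0,0,-3,0],
    [0,0,-3,0],
    [0,0,-3,0],
    [0,0,0,0]
  ]
}}

```text
clock: 17.92
tool_pos: [0.5271, -0.0152, 0.2554]
tool_rot: [0.128, 0.992, 0.0, 0.002]
wrist_force: [-0.5, -0.7, 0.5]
width: 0.0558
```

Run:
```python
from h import *
st()
s=grab('scene','s11')
cv2.imwrite('pics/e11.png',cv2.resize(s['image'][150:270,210:340,::-1],None,fx=4.5,fy=4.5))
t=dict(np.load('top0.npz'));s=dict(np.load('scene0.npz'))
for n,d,(u,v),lo in(('top',t,(195,195),110),('scene',s,(345,270),160)):
  g=cv2.cvtColor(np.ascontiguousarray(d['image']),cv2.COLOR_RGB2GRAY)
  m=(g>lo).astype(np.uint8); n_,l,stt,c=cv2.connectedComponentsWithStats(m); k=l[v,u]
  cs,_=cv2.findContours((l==k).astype(np.uint8),cv2.RETR_EXTERNAL,cv2.CHAIN_APPROX_NONE); c0=max(cs,key=cv2.contourArea)
  hull=cv2.convexHull(c0); P=np.array([ray(d,*p[0],.051)[:2] for p in hull]); 
  from scipy.optimize import least_squares
  r=least_squares(lambda x:np.hypot(P[:,0]-x[0],P[:,1]-x[1])-x[2],[P[:,0].mean(),P[:,1].mean(),.08],loss='soft_l1',f_scale=.002); print(n,stt[k],'centre,r',r.x,'res',np.abs(r.fun).max())
  c_=r.x[:2]
  # dark marks on the plate at radius 66..80
  H,W=g.shape; vv,uu=np.mgrid[0:H,0:W]; 
  X=np.array([[ray(d,x,y,.051) for x in range(u-60,u+90)] for y in range(v-60,v+90)])
  rr=np.hypot(X[...,0]-c_[0],X[...,1]-c_[1]); sub=g[v-60:v+90,u-60:u+90]
  mm=((rr>.064)&(rr<.077)&(sub<(95 if n=='top' else 120))).astype(np.uint8)
  a,l2,s2,c2=cv2.connectedComponentsWithStats(mm)
  for i in range(1,a):
    if s2[i,4]>2:
      p=ray(d,c2[i][0]+u-60,c2[i][1]+v-60,.051)[:2]-c_; print('  mark',c2[i]+[u-60,v-60],s2[i,4],'ang',np.degrees(np.arctan2(p[1],p[0])).round(1),'r',np.hypot(*p).round(4))
print('post top scene',ray(s,(640-395)/4.7+332,226+40/4.7,.105),'top',ray(t,134+195/4.7,173+290/4.7,.105))
```

```text
t 17.93 p [ 0.5271 -0.0152  0.2554] yaw 165.26 tilt 0.22 F [-0.5 -0.7  0.5] M [ 0.03 -0.16 -0.03] w 0.0558
q [ 0.5   0.55 -0.83  2.06  0.58  0.77  0.62]
top [ 142  182   66   66 2649] centre,r [0.53733077 0.24789633 0.08191945] res 0.004336192960400886
  mark [147.2 227.6] 5 ang 116.9 r 0.0737
  mark [155.42857143 237.71428571] 7 ang 142.8 r 0.0734
  mark [180.375      241.70833333] 24 ang -166.1 r 0.0704
  mark [167.28571429 243.14285714] 7 ang 168.3 r 0.0733
scene [ 334  242   80   62 2972] centre,r [0.53650077 0.24782084 0.08156945] res 0.0010164030889598386
  mark [381.6        246.76666667] 30 ang -164.9 r 0.0704
  mark [396. 253.] 7 ang 168.0 r 0.0723
  mark [405.57142857 263.14285714] 7 ang 142.5 r 0.0729
  mark [408.71428571 275.42857143] 7 ang 116.6 r 0.0726
post top scene [0.48132958 0.23517378 0.105     ] top [0.48060418 0.2306628  0.105     ]
```

View pics/e11.png

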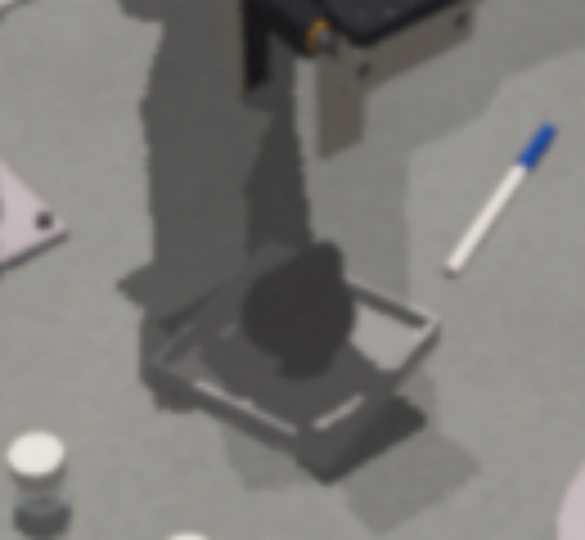

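Request:
{"op": "move_arm", "data": {
  "moves": [
    [1.8,3.8,0,0],
    [1.8,3.8,0,0],
    [1.8,3.8,0,0],
    [1.8,3.8,0,0],
    [1.8,3.8,0,0],
    [1.8,3.9,0,0],
    [0,0,0,-0.17],
    [0,0,0,-0.17],
    [0,0,0,-0.16],
    [0,0,0,0]
  ]
}}

```text
clock: 19.23
tool_pos: [0.4797, 0.2332, 0.252]
tool_rot: [-0.121, 0.993, 0.0, -0.001]
wrist_force: [-0.2, 0.5, -0.9]
width: 0.0555
```

Run:
```python
from h import *
st((.4805,.2338,.157))
s=grab('scene','s12');t=grab('top','t12')
cv2.imwrite('pics/e12.png',np.hstack([cv2.resize(s['image'][170:320,300:450,::-1],None,fx=2.6,fy=2.6),cv2.resize(t['image'][140:290,210:360,::-1],None,fx=2.6,fy=2.6)]))
```

```text
t 19.23 p [0.4797 0.2332 0.252 ] yaw -166.12 tilt 0.12 F [-0.2  0.5 -0.9] M [ 0.06 -0.17 -0.04] w 0.0555
q [ 0.08  0.6  -0.94  2.05  0.67  0.83  0.56]
tool shift cm [-0.11  0.04  9.5 ]
```

View pics/e12.png

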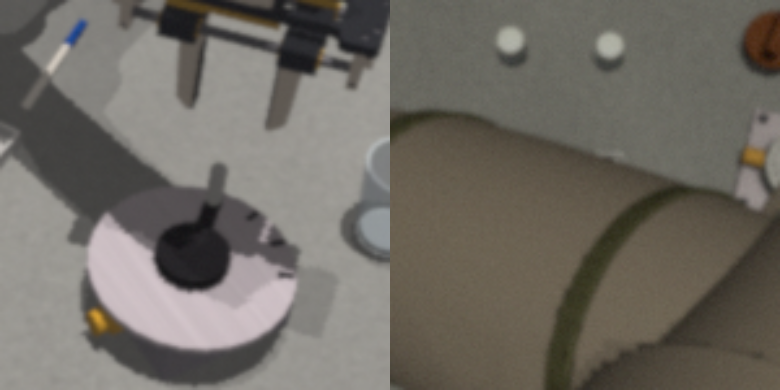

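Request:
{"op": "move_arm", "data": {
  "moves": [
    [-0.1,0,2,0],
    [0,0,2,0],
    [0,0,2,0],
    [0,0,1.5,0],
    [0,0,0,0]
  ]
}}

```text
clock: 19.95
tool_pos: [0.4805, 0.2336, 0.1767]
tool_rot: [-0.121, 0.993, -0.0, -0.001]
wrist_force: [0.1, 0.1, 0.0]
width: 0.0557
```

Run:
```python
from h import *
st((.4805,.2338,.157))
s=grab('scene','s13')
cv2.imwrite('pics/e13.png',cv2.resize(s['image'][190:310,310:440,::-1],None,fx=4.5,fy=4.5))
```

```text
t 19.95 p [0.4805 0.2336 0.1767] yaw -166.07 tilt 0.13 F [0.1 0.1 0. ] M [ 0.13 -0.11 -0.03] w 0.0557
q [-0.    0.69 -0.83  2.11  0.81  0.7   0.43]
tool shift cm [-0.01  0.02  1.97]
```

View pics/e13.png

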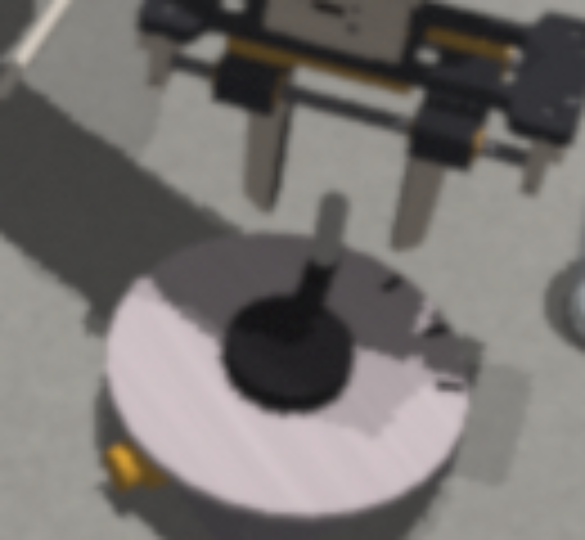

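Request:
{"op": "move_arm", "data": {
  "moves": [
    [0,0,1,0],
    [0,0,0.9,0],
    [0,0,0,0]
  ]
}}

```text
clock: 20.38
tool_pos: [0.4808, 0.2336, 0.1584]
tool_rot: [-0.121, 0.993, -0.0, -0.0]
wrist_force: [0.5, 0.5, 0.2]
width: 0.0556
```

Request:
{"op": "move_arm", "data": {
  "moves": [
    [0,0,0,0],
    [0,0,0,0],
    [0,0,0,0],
    [0,0,0,0],
    [0,0,0,0],
    [0,0,0,0],
    [0,0,0,0]
  ],
  "hand": 0,
  "force": 30
}}

```text
clock: 21.25
tool_pos: [0.481, 0.2334, 0.159]
tool_rot: [-0.121, 0.993, -0.0, -0.0]
wrist_force: [0.9, -2.7, 2.4]
width: 0.0137
```

Run:
```python
from h import *
st((.4805,.2338,.157))
```

```text
t 21.25 p [0.481  0.2334 0.159 ] yaw -166.08 tilt 0.04 F [ 0.9 -2.7  2.4] M [-0.42 -0.14 -0.01] w 0.0137
q [-0.02  0.71 -0.8   2.12  0.86  0.67  0.4 ]
tool shift cm [0.04 0.05 0.2 ]
```

Request:
{"op": "move_arm", "data": {
  "moves": [
    [-0.03,0.58,0,0.1],
    [-0.03,0.58,0,0.1],
    [-0.03,0.58,0,0.1],
    [-0.03,0.58,0,0.1],
    [0,0,0,0]
  ]
}}

```text
clock: 21.88
tool_pos: [0.4804, 0.2567, 0.159]
tool_rot: [0.078, 0.997, -0.0, 0.0]
wrist_force: [2.8, -2.1, 1.9]
width: 0.0135
```

```bash
cat >> h.py <<'E'
def dial():
    o=st(); p=np.array(o['tool_pos'])[:2]-[.5368,.2478]; a=np.degrees(np.arctan2(p[1],p[0])); th=np.radians((-166.1-a)%360)
    print('post ang',a.round(1),'dial',th.round(3),'r',np.hypot(*p).round(4))
E
python3 -c "
from h import *
dial()"
```

```text
t 21.88 p [0.4804 0.2567 0.159 ] yaw 171.06 tilt 0.06 F [ 2.8 -2.1  1.9] M [-0.51 -0.59 -0.06] w 0.0135
q [-0.12  0.69 -0.7   2.1   0.77  0.63  0.05]
post ang 171.0 dial 0.4 r 0.0571
```

Request:
{"op": "move_arm", "data": {
  "moves": [
    [-0.03,0.58,0,0.1],
    [-0.03,0.58,0,0.1],
    [-0.03,0.58,0,0.1],
    [-0.03,0.58,0,0.1],
    [-0.03,0.58,0,0.1],
    [-0.03,0.58,0,0.1],
    [0,0,0,0]
  ]
}}

```text
clock: 22.75
tool_pos: [0.4956, 0.2867, 0.1589]
tool_rot: [0.369, 0.929, -0.001, 0.0]
wrist_force: [1.6, -4.5, 4.0]
width: 0.0132
```

```bash
python3 -c "
from h import *
dial()"
```

```text
t 22.75 p [0.4956 0.2867 0.1589] yaw 136.68 tilt 0.11 F [ 1.6 -4.5  4. ] M [-1.12 -0.51  0.06] w 0.0132
q [-0.25  0.67 -0.55  2.04  0.62  0.6  -0.42]
post ang 136.7 dial 0.999 r 0.0566
```

Request:
{"op": "move_arm", "data": {
  "moves": [
    [0,0.58,0,0.1],
    [0,0.58,0,0.1],
    [0,0.58,0,0.1],
    [0,0.32,0,0.055],
    [0,0,0,0],
    [0,0,0,0]
  ]
}}

```text
clock: 23.5
tool_pos: [0.5114, 0.2985, 0.1588]
tool_rot: [0.527, 0.85, -0.001, 0.001]
wrist_force: [1.3, -7.4, 3.9]
width: 0.0133
```

Run:
```python
from h import *
dial()
s=grab('scene','s14');t=grab('top','t14')
cv2.imwrite('pics/e14.png',np.hstack([cv2.resize(s['image'][200:310,320:430,::-1],None,fx=4.5,fy=4.5),cv2.resize(s['image'][180:280,225:330,::-1],(300,495))]))
```

```text
t 23.5 p [0.5114 0.2985 0.1588] yaw 116.4 tilt 0.19 F [ 1.3 -7.4  3.9] M [-1.63 -0.57  0.15] w 0.0133
q [-0.32  0.67 -0.46  2.    0.52  0.59 -0.67]
post ang 116.6 dial 1.349 r 0.0567
```

View pics/e14.png

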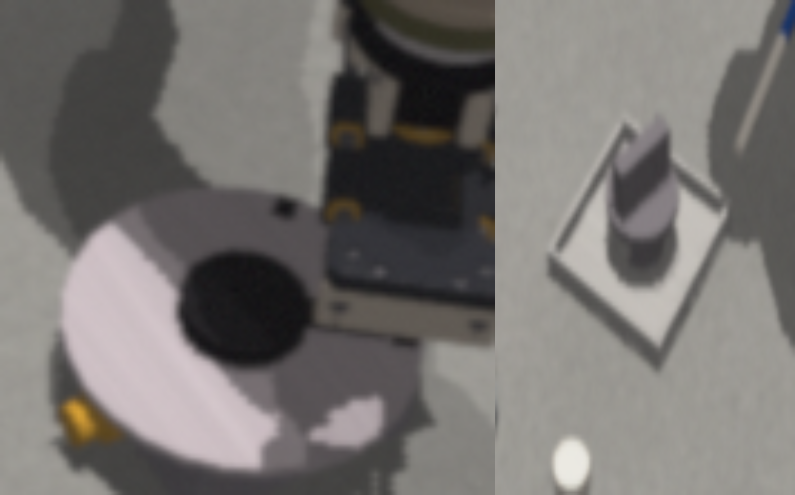

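Request:
{"op": "move_arm", "data": {
  "moves": [
    [0,0,0,0],
    [0,0,0,0],
    [0,0,0,0],
    [0,0,0,0],
    [0,0,0,0],
    [0,0,0,0]
  ]
}}

```text
clock: 24.35
tool_pos: [0.5114, 0.2984, 0.1588]
tool_rot: [0.527, 0.85, -0.001, 0.001]
wrist_force: [1.5, -8.3, 4.6]
width: 0.0137
```

Run:
```python
from h import *
dial()
a=dict(np.load('scene0.npz'));s=grab('scene','s15');t=grab('top','t15')
print('3rd mark px',proj(s,[.5368+.0725*np.cos(np.radians(116.6)),.2478+.0725*np.sin(np.radians(116.6)),.051]), 'seen arm/mark', (np.array([400,340])/4.5+[320,200]))
cv2.imwrite('pics/e15.png',np.hstack([cv2.resize(s['image'][:,:,::-1],(400,300)),cv2.resize(t['image'][:,:,::-1],(400,300))]))
```

```text
t 24.35 p [0.5114 0.2984 0.1588] yaw 116.4 tilt 0.18 F [ 1.5 -8.3  4.6] M [-1.63 -0.53  0.14] w 0.0137
q [-0.32  0.67 -0.46  2.    0.52  0.59 -0.67]
post ang 116.6 dial 1.349 r 0.0566
3rd mark px [408.6050908  275.51548221] seen arm/mark [408.88888889 275.55555556]
```

View pics/e15.png

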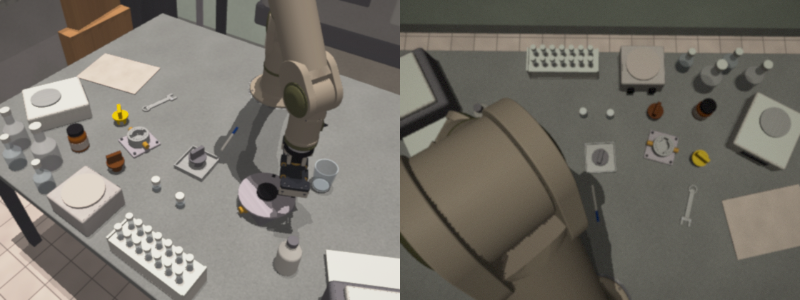

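Run:
```python
from h import *
print(bot.finish_job())
```

```text
the job is handed in; nothing more can be done
None
```

The filter is out of its housing and standing in the steel tray. I handed the job in at about 24 s, with the dial held at the third click.

**Filter:** I turned the grey filter anticlockwise until I felt the stop, at a tool angle of about 167°. I backed off 2–3°, lifted it clear with almost no resistance, set it down upright near the tray's centre and let go.

**Dial:** I gripped the post with 30 N and turned it clockwise along its circle, past the first two clicks to the third.

**Last checks:**
- **Dial angle:** it came to 1.349 rad from the tool pose and stayed there for 0.85 s. The arm's tip lies on the third mark in the image, but the gripper hides part of that view.
- **Wrist force:** the force while holding was about 8–9 N.
- **Scene:** the last pictures show the filter upright in the tray, and no bystander visibly moved.

**What disagreed:**
- **Unlock turn:** the filter turned about 2.0 rad before the stop, not the 0.85–1.2 rad stated. The gap axis turned out to lie across the orange fittings, where I had expected it along them. The clean lift bears out the unlocked angle, though I measured it only by feel and tool angle.
- **Post radius:** the measured radius at the end was about 57 mm instead of 58 mm, which is within the calibration error.

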